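Lock the cutter box's hold-down bar

TASK

Lift the loose lid off the cutter box by its knob and set it down gently, flat and knob up, on the bench. Then swing the hold-down bar in the box round over the row of cutters until it snaps fully home behind the spring bolt of its catch and stays there by itself, without ramming it against the stop. Leave the lid off and the other things where they are.

Things in the scene. Friction and masses are not known exactly. Their poses are not given: they have to be found in the camera images.
- case: open plywood box fixed to the bench, 230 x 230 outside, walls 10 thick, rim 100 above the bench, inner floor at 10. Origin: centre of its underside; z up. In its frame the bar's hinge is at x=+45, y=-85 and the closed bar runs along +y at about x=+45 over three steel cutters (tops at z=36).
- lid: loose plywood lid, 0.4 kg: slab 240 x 240 x 10 with a 190 x 190 x 6 plug under it that sits in the box's mouth. Origin: centre of the plug's underside (94 above the bench while it lies on the box, 0 when it lies on the bench); z up.
- lid_knob (a point): centre of the lid's round knob head, 34 in diameter and 20 high, 40 above the lid's origin; under the head a stem 18 in diameter and 14 high rises from the slab's top at 16.
- bar (a joint): angle of the steel hold-down bar about its upright hinge (rad). 0: along the box's +y, nominally closed; positive: open, counter-clockwise from above, up to 1.3. A spring opens it to about 0.5 if let go early. The bolt is met 0.10 before the stop and takes 10 to 20 N at the peg; 0.05 before the stop the bar snaps in. Home is between -0.075 and 0.09: see catch.
- bar_hinge (a point): top of the hinge hub, on the bar's upright turning axis, 52 above the bench.
- bar_peg (a point): centre of the top of the upright round steel peg on the bar, 12 in diameter, 40 high (48 to 88 above the bench, so its top is 12 below the box's rim), 135 from the hinge axis. Pinch or push it to swing the bar. The bar is flat, 10 wide, 8 thick, from 40 to 48 above the bench.
- bar_tip (a point): middle of the bar's round end (radius 5), 160 from the hinge axis, 44 above the bench.
- catch: steel base plate of the catch in the box; axes as the box's, origin on the bar's hinge axis, 40 above the bench. On it, screwed down in slots and so up to 12 either way along x from nominal (not measured: feel for it), sit a rigid stop post (158 along +y, top at 50) for the bar's tip and a housing with a round-nosed spring bolt (168 along +y) that yields along +y.
- jar_tall: bystander: clear jar with cap, 72 across, 120 high; origin: centre of its underside
- jar_wide: bystander: clear jar with cap, 90 across, 90 high; origin: centre of its underside
- can: bystander: can, 66 across, 110 high; origin: centre of its underside
- hammer: bystander: hammer lying on the bench
- block: bystander: cork sanding block 112 x 67 x 31; origin: centre of its underside
- jar_small: bystander: small jar, 44 across, 55 high, close beside the box; origin: centre of its underside
- screwdriver: bystander: screwdriver lying behind the box
- spanner: bystander: flat spanner 82 long, 6 thick, on the floor of the box, well below the bar; origin: centre of its underside

How it is judged (in metres and radians):
On the way, in this order (a step that is already met when the one before it is completed fails the run):
1. the lid lies flat on the bench, knob up, let go (height (world z) of lid between -0.01 and 0.012 m and angle between lid's own z axis and vertical below 0.1 rad and linear speed of lid below 0.03 m/s and contact force between the fingers and lid below 0.1 N and value of joint bar above 0.2 rad), for 0.2 s.
2. the bar has snapped home in its catch (value of joint bar below 0.1 rad), for 0.2 s.
At the end, for the whole second after the job is handed in: the lid lies flat on the bench (underside within 12 mm of it, tilt under 0.1 rad), knob up, released and at rest; the bar, released, rests in its catch at under 0.1 rad (height (world z) of lid between -0.01 and 0.012 m and angle between lid's own z axis and vertical below 0.1 rad and linear speed of lid below 0.03 m/s and contact force between the fingers and lid below 0.1 N and value of joint bar below 0.1 rad and velocity of joint bar below 0.05 rad/s); the robot touches nothing.
It fails at once if the bar is rammed: over 40 N on the catch (contact force between catch and anything else above 40 N).
It fails at once if the lid is dropped onto the bench (over 0.6 m/s within 60 mm of it) (linear speed of lid above 0.6 m/s and height (world z) of lid below 0.06 m).
It fails at once if a bystander is moved more than 40 mm (distance of any of jar_tall, jar_wide, can, hammer, block, jar_small, screwdriver, spanner from where it was at the start of the episode above 0.04 m).
It also fails if it takes over 58 s, if anything falls off the work surface, if the arm or the gripper's body presses on something with over 40 N, if the wrist force passes 120 N, or if a joint passes its speed limit or range.

ROBOT

A 6-joint arm with a two-finger parallel gripper is mounted at the origin on the work surface. World frame = base frame: x ahead of the robot, y to its left, z up, the work surface at z = 0. Lengths are in m, angles in degrees, forces in N, time in s.
With the tool pointing down it reaches from about 0.3 to 0.75 m from the base axis. Payload 8.5 kg.
Tool frame: the origin (TCP) lies midway between the tips of the shut fingers; the grasp point (between the pads) lies 19 mm behind it (env.grasp_offset is the distance from the TCP to the grasp point, in m); z points along the fingers, y is the line along which they close (so a half turn about z gives the same grasp; the last joint's range is limited). The gripper opens to 85 mm and grips with 20 to 120 N. Pads are 22 mm wide; open, the fingers measure 114 mm over their backs; the gripper's body (76 mm by 85 mm) begins 54 mm behind the grasp point. The pads swing forward as they close: fully open they stand 13 mm farther back than shut.
Start: joints at [65.014, 21.807, 74.336, -0, 83.858, -12.336], TCP at [0.12, 0.537, 0.205] pointing down, gripper open.
Joint ranges: [-178.18, 178.18], [-50.72, 133.34], [12.68, 142.11], [-81.47, 261.47], [9.98, 163.14], [-165.26, 165.26]. Speed limits (degrees/s): [136.94, 136.94, 180, 180, 180, 180].

INTERFACE

Orientations are given as a 3x3 rotation matrix whose columns are the frame's x, y, z axes.
In Python, from rig import env gives the robot as it stands.
- The arm moves only by the tool servo_tool, never from a script. Its argument "deltas" is text: rows parted by semicolons, each of 7 numbers parted by spaces: the opening, from 0 (shut) to 1 (fully open), then the shift along the tool's x, y, z in mm, then the turn, a rotation vector about the tool's x, y, z in rad. A call has 1 to 8 rows; each row shifts and turns the commanded pose from where the row before left it, along the tool's axes as they then stand; what a row does not reach is not made up. A row lasts 1/12 s, in which the tool goes at most 41.7 mm and 7.16 degrees, less where a joint would pass 70% of its speed; a pose out of reach is approached as far as the arm can. A call is refused whole if a number of a shift passes 41.7 or a number of a turn 0.125, either way. A call with a gripper value outside its range is refused whole. The fingers move at their own pace and stop on an object; "newtons" is the grip in N (left out, the last holds). Time passes only in rows, so rows that do not move let the fingers close. It gives the time, the measured TCP pose, the force, the opening and the grip force at its end, in the units of the state.
- env.observe(): the state, without advancing time (a new reading comes with each control period).
- env.get_image(name): name is "scene" or "top"; returns a dict with "img" (384x512x3 uint8, red, green, blue), "depth" (384x512 float32, m along the optical axis (not along the pixel's ray), 0 where there is no reading), "camera_matrix" (3x3 intrinsics, pixels), "world_to_cam" (4x4, takes a point from world to camera coordinates). Camera axes: x right, y down, z forward; pixel columns grow to the right and rows downward; lengths in m; the calibration is good to about 2 mm. A picture is of the moment at which its call begins.
- env.close_job(): hands the job in; it is judged then, once.
Trained networks look in a picture, given as the dict that the camera call returned (one of the last four; its "shot" number tells which), for a name from the list of things; names that differ only in an ending like _2 or _b are one class to them, and where a whole thing is asked for, a point or a joint stands for the part that bears it (a point fixed in the world has none). Each returns a list of dicts, best first, with "conf" (0 to 1); they miss things now and then, are a little off and sometimes report something else, mostly with a low value. They report only what shows in the picture. A call takes as long as a camera call.
- env.spot_in(name, picture): "bbox" ([centre column, centre row, width, height] in pixels, round what is visible of it).
- env.spot_point(name, picture): "uv" ([column, row] in pixels: a listed point, or the origin of a listed thing).
The state is a dict: "time_s": time; "q": joint angles; "qvel": joint speeds; "joint_efforts": joint torques, N m; "position": TCP position; "tool_rot": TCP orientation; "ft_force": force on the tool from outside, world axes, zero at the start; "wrist_torque": the same for the moment, N m; "grip_width": finger opening in m; "gripper_force": force on a finger pad.
Only numpy, scipy, OpenCV 4.12 (cv2) and the standard library are available. Lean on these libraries where they do the work, as an engineer would, in place of code of your own. Each camera call takes 0.05 s, during which the arm holds its last target. There are 200 camera calls.

## Working session

There is one attempt and no reset: what is moved stays moved. The work goes in short steps, Python scripts to look and compute and a tool call to move; the robot and the scene stay as the last step left them, time stands still between calls to the robot, and variables do not carry over. Pictures are saved under pics/ and viewed, at most 10 in all, crops included, and the job is handed in when it is done.

Besides the shell and the picture viewer there is one more tool, called after "Request:" as name(argument=value, ...) on one line, values as JSON. servo_tool: Moves the arm, as the interface text tells. Its arguments: {"type":"object","properties":{"deltas":{"type":"string"},"newtons":{"type":"number"}},"required":["deltas"]}

```bash
mkdir -p pics
cat > h.py <<'E'
import numpy as np,cv2
from rig import env
def pix2w(P,uv,z=None,d=None):
    K=np.array(P["camera_matrix"]);T=np.linalg.inv(np.array(P["world_to_cam"]))
    r=np.linalg.inv(K)@[uv[0],uv[1],1.]
    if d is None:
        R=T[:3,:3]@r; d=(z-T[2,3])/R[2]
    return T[:3,:3]@(r*d)+T[:3,3]
def tri(Ps,uvs):
    A=[]
    for P,uv in zip(Ps,uvs):
        M=np.array(P["camera_matrix"])@np.array(P["world_to_cam"])[:3]
        A+=[uv[0]*M[2]-M[0],uv[1]*M[2]-M[1]]
    v=np.linalg.svd(np.array(A))[2][-1];return v[:3]/v[3]
def dep(P,uv):
    u,v=int(round(uv[0])),int(round(uv[1]));return float(np.median(P["depth"][v-1:v+2,u-1:u+2]))
def look(n,Ps):
    o=[]
    for P in Ps:
        s=env.spot_point(n,P);o.append(s[0] if s else None)
    return o
def save(P,f): cv2.imwrite(f,P["img"][:,:,::-1])
E
python3 - <<'E'
from h import *
np.set_printoptions(precision=4,suppress=True)
A=env.get_image("scene");B=env.get_image("top")
save(A,"pics/s0.png");save(B,"pics/t0.png")
for n in "lid lid_knob case jar_tall jar_wide can hammer block jar_small screwdriver bar_peg bar_hinge".split():
    o=look(n,[A,B]);
    print(n,[(np.round(x["uv"]),round(x["conf"],2)) if x else None for x in o], tri([A,B],[x["uv"] for x in o]) if all(o) else "", [pix2w(P,x["uv"],d=dep(P,x["uv"])) for P,x in zip((A,B),o) if x])
s=env.observe();print(s["position"],s["tool_rot"],s["time_s"])
E
```

```text
lid [(array([239., 184.]), 0.75), (array([275., 184.]), 0.68)] [ 0.5413 -0.1257  0.0927] [array([ 0.5504, -0.1178,  0.1107]), array([ 0.5292, -0.1188,  0.1429])]
lid_knob [(array([242., 176.]), 0.62), (array([278., 180.]), 0.92)] [ 0.5359 -0.1233  0.14  ] [array([ 0.537 , -0.1174,  0.1452]), array([ 0.5374, -0.1267,  0.144 ])]
case [(array([240., 201.]), 0.79), None]  [array([ 0.6001, -0.0621,  0.1118])]
jar_tall [(array([280., 297.]), 0.67), (array([156., 132.]), 0.8)] [ 0.7243  0.2392 -0.0122] [array([0.7549, 0.2614, 0.0936]), array([0.6996, 0.2218, 0.0565])]
jar_wide [(array([326., 316.]), 0.96), (array([104., 149.]), 0.68)] [ 0.6685  0.3918 -0.0107] [array([0.6971, 0.399 , 0.0733]), array([0.6365, 0.3537, 0.0892])]
can [(array([183., 149.]), 0.87), (array([380., 191.]), 0.91)] [ 0.5395 -0.4561  0.0097] [array([ 0.5563, -0.4344,  0.0456]), array([ 0.5261, -0.43  ,  0.0618])]
hammer [(array([211., 126.]), 0.81), (array([286., 142.]), 0.7)] [ 0.5825 -0.1489  0.4016] [array([ 0.3718, -0.4753,  0.0066]), array([ 0.6575, -0.1561,  0.1064])]
block [(array([252., 140.]), 0.79), (array([340., 272.]), 0.69)] [ 0.2886 -0.3192 -0.0311] [array([ 0.3246, -0.2717,  0.0329]), array([ 0.2963, -0.3124,  0.0303])]
jar_small [(array([218., 172.]), 0.62), (array([323., 196.]), 0.5)] [ 0.5209 -0.276   0.0028] [array([ 0.568 , -0.2096,  0.1097]), array([ 0.5135, -0.2671,  0.0531])]
screwdriver [(array([201., 217.]), 0.68), (array([287., 144.]), 0.54)] [ 0.6955 -0.1771 -0.0193] [array([ 0.7036, -0.1696,  0.0021]), array([ 0.65  , -0.1559,  0.1088])]
bar_peg [(array([205., 218.]), 0.68), None]  [array([ 0.7009, -0.1513,  0.0115])]
bar_hinge [(array([217., 182.]), 0.87), None]  [array([ 0.5993, -0.1803,  0.1123])]
[0.1204 0.5366 0.2046] [[-0.9757  0.219   0.    ]
 [ 0.219   0.9757 -0.    ]
 [-0.     -0.     -1.    ]] 1.3
```

View pics/s0.png

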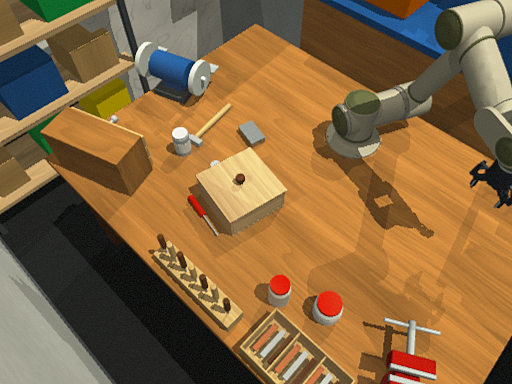

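View pics/t0.png

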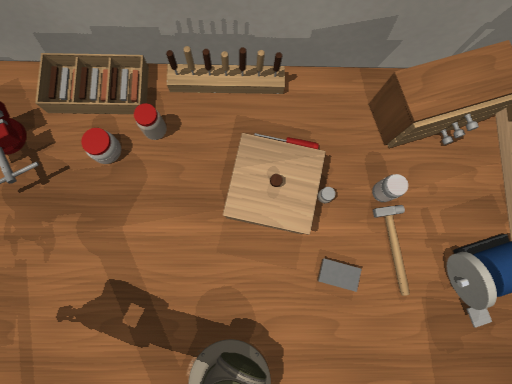

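The scene view shows the lidded box with its knob at (240,178), the small jar behind it, and jars at (280,290) and (328,308). The top view shows the lid with corners at about (243,134), (325,150), (310,232), (224,216) and its knob at (277,180). The bench around (150,240) is free, so the lid can go at about world (0.40, 0.24).

Run:
```python
from h import *
np.set_printoptions(precision=4,suppress=True)
B=env.get_image("top");A=env.get_image("scene");c=[]
for P,(u,v) in ((A,(240,178)),(B,(277,180))):
    w=P["img"][v-14:v+15,u-14:u+15].astype(int).sum(2)<250
    n,l,st,ce=cv2.connectedComponentsWithStats(w.astype(np.uint8))
    i=1+st[1:,4].argmax();y,x=np.nonzero(l==i);x=x+u-14;y=y+v-14
    c.append((x.mean(),y.mean()));print(st[i])
    W=np.array([pix2w(P,(a,b),d=P["depth"][b,a]) for a,b in zip(x,y)]);t=W[W[:,2]>np.percentile(W[:,2],90)-.004];print(np.median(t,0),(t.min(0)+t.max(0))/2,t.max(0)-t.min(0))
print(tri([A,B],c))
d=B["depth"];v,u=np.mgrid[120:245,210:340];W=np.array([pix2w(B,(a,b),d=d[b,a]) for a,b in zip(u.ravel(),v.ravel())])
m=W[(W[:,2]>.1)&(W[:,2]<.118)];print(cv2.minAreaRect(m[:,:2].astype(np.float32)),m[:,2].mean())
```

```text
[ 9 10 10 11 81]
[ 0.5468 -0.1175  0.1448] [0.8222 0.1921 0.7321] [0.5813 0.6462 1.1786]
[  7   8  15  13 147]
[ 0.5393 -0.1216  0.1434] [ 0.4421 -0.0827  0.6051] [0.2255 0.11   0.9276]
[ 0.5419 -0.1235  0.1266]
((0.5412715077400208, -0.1224806010723114), (0.2400948703289032, 0.24119843542575836), 77.5801010131836) 0.10933049909392625
```

Request:
servo_tool(deltas="1 -15 -15 0 0 0 0;1 -25 -25 0 0 0 0;1 -25 -25 0 0 0 0;1 -25 -25 0 0 0 0;1 -25 -25 0 0 0 0;1 -25 -25 0 0 0 0;1 -25 -25 0 0 0 0;1 -25 -25 0 0 0 0")

```text
time_s: 2.07
position: [0.2647, 0.3082, 0.2048]
tool_rot: [[-0.976, 0.219, 0.001], [0.219, 0.976, 0.0], [-0.0, 0.0, -1.0]]
ft_force: [0.5, 0.2, -0.3]
grip_width: 0.0857
gripper_force: 0.0
```

Request:
servo_tool(deltas="1 -25 -25 0 0 0 0;1 -25 -25 0 0 0 0;1 -25 -25 0 0 0 0;1 -25 -25 0 0 0 0;1 -25 -25 0 0 0 0;1 -25 -25 0 0 0 0;1 -25 -25 0 0 0 0;1 -25 -25 0 0 0 0")

```text
time_s: 2.73
position: [0.4162, 0.0689, 0.2049]
tool_rot: [[-0.976, 0.219, 0.001], [0.219, 0.976, 0.0], [-0.001, 0.0, -1.0]]
ft_force: [-0.1, 0.5, 1.1]
grip_width: 0.0855
gripper_force: 0.0
```

Request:
servo_tool(deltas="1 -25 -25 0 0 0 0;1 -25 -25 0 0 0 0;1 -25 -25 0 0 0 0;1 -25 -25 0 0 0 0;1 -25 -25 0 0 0 0;1 -20 -20 0 0 0 0;1 -19 -16 0 0 0 0;1 0 0 0 0 0 0")

```text
time_s: 3.4
position: [0.5421, -0.1259, 0.2038]
tool_rot: [[-0.975, 0.222, 0.0], [0.222, 0.975, -0.001], [-0.0, -0.001, -1.0]]
ft_force: [1.1, 0.7, -0.3]
grip_width: 0.0855
gripper_force: 0.0
```

Request:
servo_tool(deltas="1 0 3 15 0 0 0;1 0 0 20 0 0 0;1 0 0 20 0 0 0;1 0 0 16 0 0 0;1 0 0 10 0 0 0;1 0 0 5 0 0 0;1 0 0 0 0 0 0;1 0 0 0 0 0 0")

```text
time_s: 4.07
position: [0.5413, -0.1194, 0.1193]
tool_rot: [[-0.976, 0.219, 0.001], [0.219, 0.976, -0.0], [-0.001, -0.0, -1.0]]
ft_force: [0.3, -0.7, 0.0]
grip_width: 0.0853
gripper_force: 0.0
```

Request:
servo_tool(deltas="0 0 0 0 0 0 0;0 0 0 0 0 0 0;0 0 0 0 0 0 0;0 0 0 0 0 0 0;0 0 0 0 0 0 0;0 0 0 0 0 0 0;0 0 0 0 0 0 0;0 0 0 0 0 0 0", newtons=50)

```text
time_s: 4.73
position: [0.541, -0.1194, 0.1186]
tool_rot: [[-0.976, 0.219, -0.0], [0.219, 0.976, 0.0], [0.0, -0.0, -1.0]]
ft_force: [-0.4, -0.1, -0.0]
grip_width: -0.0004
gripper_force: 0.0
```

Run:
```python
from h import *
np.set_printoptions(precision=4,suppress=True)
A=env.get_image("scene");B=env.get_image("top")
a=cv2.resize(A["img"][130:240,170:310],None,fx=2.8,fy=2.8);b=cv2.resize(B["img"][120:245,210:340],None,fx=3,fy=3)
h=min(a.shape[0],b.shape[0]);cv2.imwrite("pics/c1.png",np.hstack([a[:h],b[:h]])[:,:,::-1])
for n in ["lid_knob","lid"]:
    o=look(n,[A,B]);print(n,o,[pix2w(P,x["uv"],d=dep(P,x["uv"])) for P,x in zip((A,B),o) if x])
print(env.observe())
```

```text
lid_knob [{'uv': [240.4, 173.5], 'conf': 0.64}, None] [array([ 0.5467, -0.1116,  0.1738])]
lid [{'uv': [236.4, 183.0], 'conf': 0.68}, None] [array([ 0.5553, -0.1266,  0.1109])]
{'time_s': 5.0333, 'q': array([ -24.6889,   26.593 ,   81.6371,    0.0007,   71.7726, -102.039 ]), 'qvel': array([ 0.097 , -0.0432,  0.0257, -0.0171,  0.0317,  0.0767]), 'joint_efforts': array([  0.0007, -46.7548, -20.6252,  -0.0004,   0.0004,   0.    ]), 'position': array([ 0.541 , -0.1194,  0.1186]), 'tool_rot': array([[-0.9757,  0.219 , -0.    ],
       [ 0.219 ,  0.9757,  0.    ],
       [ 0.    ,  0.    , -1.    ]]), 'ft_force': array([-0.095 , -0.2572,  0.1742]), 'wrist_torque': array([-0.0175,  0.0137,  0.031 ]), 'gripper_force': 0.0, 'grip_width': 0.0005847609948112778}
```

View pics/c1.png

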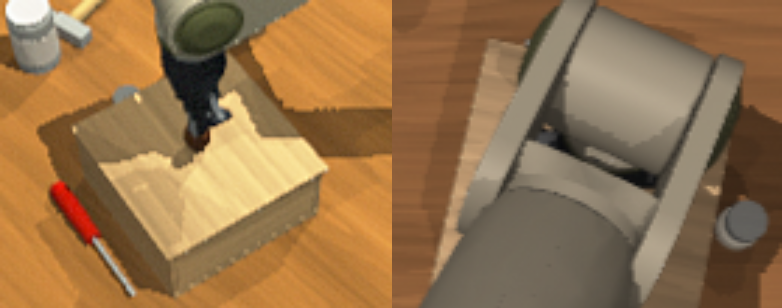

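Run:
```python
from h import *
np.set_printoptions(precision=4,suppress=True)
A=env.get_image("scene")
M=A["camera_matrix"]@A["world_to_cam"][:3]
for p in ([.541,-.1194,.1186],[.541,-.1225,.134],[.541,-.1225,.144],[.541,-.1225,.11],[.5,-.12,.12]):
    q=M@[*p,1];print(p,q[:2]/q[2])
print(pix2w(A,(247,171),d=dep(A,(247,171))),pix2w(A,(240,180),d=dep(A,(240,180))))
a=A["img"][145:195,220:270];d=A["depth"][145:195,220:270]
cv2.imwrite("pics/c2.png",cv2.resize(a,None,fx=11,fy=11,interpolation=0)[:,:,::-1])
for v in range(150,194,4):print(v,[tuple(np.round(pix2w(A,(u,v),d=A["depth"][v,u])*1000).astype(int)) for u in range(234,256,3)])
```

```text
[0.541, -0.1194, 0.1186] [240.5734 180.5167]
[0.541, -0.1225, 0.134] [239.7911 177.5094]
[0.541, -0.1225, 0.144] [239.6805 175.8497]
[0.541, -0.1225, 0.11] [240.0515 181.4165]
[0.5, -0.12, 0.12] [248.4781 173.4684]
[ 0.5573 -0.0672  0.2397] [ 0.5519 -0.1101  0.1419]
150 [(np.int64(571), np.int64(-108), np.int64(324)), (np.int64(585), np.int64(-77), np.int64(363)), (np.int64(579), np.int64(-72), np.int64(362)), (np.int64(543), np.int64(-96), np.int64(311)), (np.int64(541), np.int64(-85), np.int64(318)), (np.int64(530), np.int64(-83), np.int64(309)), (np.int64(406), np.int64(-194), np.int64(108)), (np.int64(335), np.int64(-248), np.int64(0))]
154 [(np.int64(575), np.int64(-104), np.int64(312)), (np.int64(570), np.int64(-96), np.int64(314)), (np.int64(560), np.int64(-93), np.int64(308)), (np.int64(552), np.int64(-88), np.int64(305)), (np.int64(544), np.int64(-83), np.int64(302)), (np.int64(528), np.int64(-85), np.int64(287)), (np.int64(420), np.int64(-180), np.int64(109)), (np.int64(415), np.int64(-169), np.int64(113))]
158 [(np.int64(576), np.int64(-105), np.int64(292)), (np.int64(569)
[... 2706 characters left out ...]
, np.int64(-116), np.int64(110)), (np.int64(554), np.int64(-110), np.int64(106)), (np.int64(548), np.int64(-100), np.int64(111)), (np.int64(540), np.int64(-94), np.int64(109)), (np.int64(536), np.int64(-83), np.int64(115)), (np.int64(526), np.int64(-78), np.int64(110)), (np.int64(520), np.int64(-68), np.int64(113))]
190 [(np.int64(582), np.int64(-112), np.int64(110)), (np.int64(576), np.int64(-102), np.int64(114)), (np.int64(567), np.int64(-96), np.int64(110)), (np.int64(560), np.int64(-89), np.int64(109)), (np.int64(554), np.int64(-79), np.int64(113)), (np.int64(543), np.int64(-75), np.int64(106)), (np.int64(538), np.int64(-65), np.int64(110)), (np.int64(531), np.int64(-58), np.int64(110))]
```

View pics/c2.png

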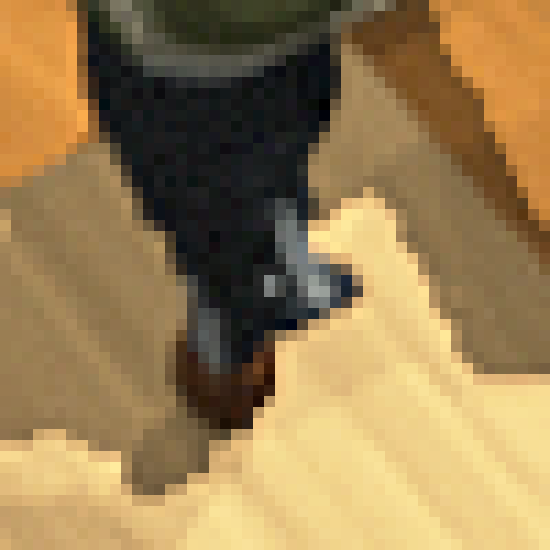

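The crop shows the fingers directly above the knob, with the knob visible below them at about (240,181). That conflicts with the reported TCP height, so I'll raise slightly to check whether the knob is held.

Request:
servo_tool(deltas="0 0 0 -3 0 0 0;0 0 0 -5 0 0 0;0 0 0 -5 0 0 0;0 0 0 -5 0 0 0;0 0 0 -5 0 0 0;0 0 0 -5 0 0 0;0 0 0 -2 0 0 0;0 0 0 0 0 0 0")

```text
time_s: 5.75
position: [0.5412, -0.1195, 0.1493]
tool_rot: [[-0.976, 0.219, 0.001], [0.219, 0.976, -0.0], [-0.001, -0.0, -1.0]]
ft_force: [0.0, -0.1, -0.1]
grip_width: 0.0001
gripper_force: 0.0
```

Run:
```python
from h import *
np.set_printoptions(precision=4,suppress=True)
A=env.get_image("scene")
print(np.linalg.inv(A["world_to_cam"])[:3,3])
s=env.observe();print(s["position"],s["grip_width"],s["ft_force"],env.grasp_offset)
M=A["camera_matrix"]@A["world_to_cam"][:3]
q=M@[*s["position"],1];print(q[:2]/q[2])
cv2.imwrite("pics/c3.png",cv2.resize(A["img"][140:200,210:280],None,fx=9,fy=9,interpolation=0)[:,:,::-1])
```

```text
[1.1129 0.5152 1.3214]
[ 0.541  -0.1194  0.1488] -8.493652896232869e-05 [0.0177 0.9949 0.1207] 0.0187
[240.2501 175.5375]
```

View pics/c3.png

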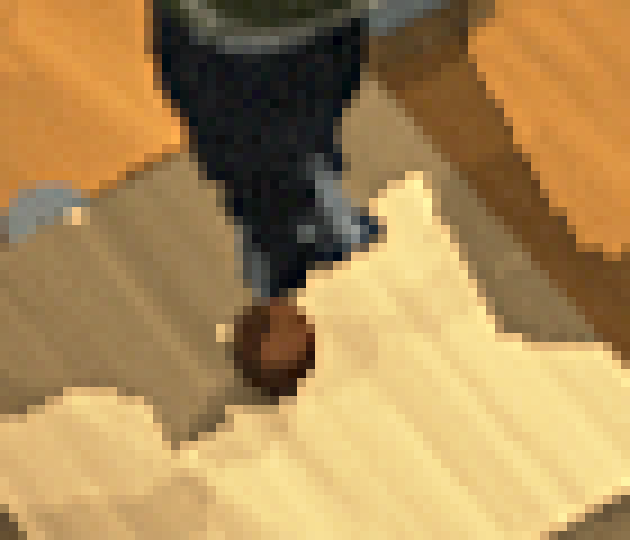

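Run:
```python
from h import *
A=env.get_image("scene")
for v in range(165,178):print(v,[(u,*np.round(pix2w(A,(u,v),d=A["depth"][v,u])*1000).astype(int).tolist()) for u in range(237,243)])
```

```text
165 [(237, 552, -120, 219), (238, 554, -113, 227), (239, 553, -109, 230), (240, 553, -104, 234), (241, 547, -106, 227), (242, 549, -99, 235)]
166 [(237, 556, -116, 221), (238, 553, -114, 221), (239, 552, -110, 223), (240, 550, -107, 224), (241, 553, -99, 233), (242, 558, -89, 247)]
167 [(237, 552, -121, 207), (238, 556, -111, 220), (239, 553, -110, 218), (240, 558, -99, 234), (241, 559, -93, 240), (242, 558, -89, 242)]
168 [(237, 553, -120, 203), (238, 552, -116, 206), (239, 549, -114, 205), (240, 560, -97, 232), (241, 559, -93, 234), (242, 562, -86, 243)]
169 [(237, 552, -121, 196), (238, 552, -117, 200), (239, 549, -114, 200), (240, 550, -108, 206), (241, 560, -92, 230), (242, 558, -90, 230)]
170 [(237, 553, -121, 191), (238, 551, -118, 192), (239, 551, -113, 197), (240, 550, -108, 200), (241, 545, -109, 195), (242, 543, -107, 194)]
171 [(237, 553, -121, 186), (238, 554, -115, 192), (239, 549, -116, 187), (240, 549, -110, 192), (241, 546, -108, 191), (242, 1113, 515, 1321)]
172 [(237, 518, -161, 108), (238, 553, -116, 185), (239, 547, -118, 177), (240, 549, -111, 185), (241, 545, -110, 182), (242, 509, -144, 115)]
173 [(237, 520, -160, 105), (238, 537, -135, 145), (239, 536, -130, 149), (240, 533, -129, 147), (241, 529, -127, 145), (242, 525, -127, 141)]
174 [(237, 544, -132, 149), (238, 540, -132, 145), (239, 536, -131, 142), (240, 533, -129, 141), (241, 1113, 515, 1321), (242, 530, -122, 145)]
175 [(237, 546, -131, 146), (238, 541, -131, 142), (239, 541, -125, 147), (240, 538, -124, 145), (241, 535, -122, 144), (242, 531, -121, 140)]
176 [(237, 547, -130, 142), (238, 547, -125, 146), (239, 544, -123, 145), (240, 544, -118, 150), (241, 539, -118, 146), (242, 535, -118, 141)]
177 [(237, 551, -125, 145), (238, 549, -123, 144), (239, 547, -120, 146), (240, 545, -117, 146), (241, 543, -114, 147), (242, 541, -111, 148)]
```

Request:
servo_tool(deltas="1 0 0 0 0 0 0;1 0 0 0 0 0 0;1 0 0 0 0 0 0;1 0 0 0 0 0 0;1 0 0 0 0 0 0;1 0 0 0 0 0 0;1 0 0 0 0 0 0")

```text
time_s: 6.43
position: [0.541, -0.1194, 0.1486]
tool_rot: [[-0.976, 0.219, -0.0], [0.219, 0.976, 0.0], [0.0, 0.0, -1.0]]
ft_force: [-0.7, 0.1, -0.3]
grip_width: 0.0835
gripper_force: 0.0
```

The depth map puts the shut finger tips about 30 mm above the reported TCP height, while the knob top at 0.145 matches its given size. The tool is effectively about 30 mm shorter than reported, so I'll go about 30 mm lower, in small steps and watching the force.

Request:
servo_tool(deltas="1 0 -2 10 0 0 0;1 0 0 15 0 0 0;1 0 0 12 0 0 0;1 0 0 8 0 0 0;1 0 0 6 0 0 0;1 0 0 5 0 0 0;1 0 0 3 0 0 0;1 0 0 0 0 0 0")

```text
time_s: 7.1
position: [0.5405, -0.1213, 0.0892]
tool_rot: [[-0.976, 0.219, -0.0], [0.219, 0.976, 0.0], [0.001, 0.0, -1.0]]
ft_force: [-0.0, -0.1, 0.2]
grip_width: 0.0853
gripper_force: 0.0
```

Request:
servo_tool(deltas="0 0 0 0 0 0 0;0 0 0 0 0 0 0;0 0 0 0 0 0 0;0 0 0 0 0 0 0;0 0 0 0 0 0 0;0 0 0 0 0 0 0;0 0 0 0 0 0 0")

```text
time_s: 7.68
position: [0.5408, -0.1214, 0.0902]
tool_rot: [[-0.976, 0.219, 0.001], [0.219, 0.976, -0.0], [-0.001, -0.0, -1.0]]
ft_force: [-0.6, 0.9, 5.7]
grip_width: 0.0327
gripper_force: 49.6
```

Request:
servo_tool(deltas="0 0 0 -3 0 0 0;0 0 0 -6 0 0 0;0 0 0 -10 0 0 0;0 0 0 -14 0 0 0;0 0 0 -14 0 0 0;0 0 0 -14 0 0 0;0 0 0 -10 0 0 0;0 0 0 -5 0 0 0")

```text
time_s: 8.35
position: [0.5409, -0.1215, 0.1673]
tool_rot: [[-0.976, 0.219, 0.002], [0.219, 0.976, -0.001], [-0.002, -0.0, -1.0]]
ft_force: [-0.1, 0.4, -4.1]
grip_width: 0.0324
gripper_force: 49.9
```

Request:
servo_tool(deltas="0 6 10 0 0 0 0;0 12 18 0 0 0 0;0 17 26 0 0 0 0;0 17 26 0 0 0 0;0 17 26 0 0 0 0;0 17 26 0 0 0 0;0 17 26 0 0 0 0;0 17 26 0 0 0 0")

```text
time_s: 9.02
position: [0.462, 0.0863, 0.165]
tool_rot: [[-0.976, 0.219, -0.002], [0.219, 0.976, 0.0], [0.002, -0.0, -1.0]]
ft_force: [0.5, 0.2, -4.7]
grip_width: 0.032
gripper_force: 50.1
```

Request:
servo_tool(deltas="0 17 26 0 0 0 0;0 17 26 0 0 0 0;0 17 26 0 0 0 0;0 17 26 0 0 0 0;0 15 20 0 0 0 0;0 9 10 0 0 0 0;0 5 4 0 0 0 0;0 0 0 0 0 0 0")

```text
time_s: 9.68
position: [0.3979, 0.2411, 0.1652]
tool_rot: [[-0.976, 0.217, -0.001], [0.217, 0.976, -0.0], [0.001, -0.001, -1.0]]
ft_force: [-0.1, 0.2, -3.4]
grip_width: 0.0327
gripper_force: 50.3
```

Request:
servo_tool(deltas="0 0 0 10 0 0 0;0 0 0 15 0 0 0;0 0 0 18 0 0 0;0 0 0 18 0 0 0;0 0 0 15 0 0 0;0 0 0 10 0 0 0;0 0 0 6 0 0 0;0 0 0 50e-1 0 0 0")

```text
time_s: 10.35
position: [0.3996, 0.2396, 0.0681]
tool_rot: [[-0.975, 0.22, -0.001], [0.22, 0.975, -0.0], [0.0, -0.0, -1.0]]
ft_force: [0.2, 0.2, -4.0]
grip_width: 0.0325
gripper_force: 50.3
```

Next, the last 72 mm down to the bench.

Request:
servo_tool(deltas="0 0 0 10 0 0 0;0 0 0 12 0 0 0;0 0 0 12 0 0 0;0 0 0 10 0 0 0;0 0 0 8 0 0 0;0 0 0 5 0 0 0;0 0 0 4 0 0 0;0 0 0 2 0 0 0")

```text
time_s: 11.02
position: [0.3995, 0.2403, 0.0055]
tool_rot: [[-0.976, 0.219, 0.0], [0.219, 0.976, 0.0], [-0.0, 0.0, -1.0]]
ft_force: [-0.7, -0.7, -3.7]
grip_width: 0.0322
gripper_force: 50.3
```

Request:
servo_tool(deltas="0 0 0 2 0 0 0;0 0 0 2 0 0 0;0 0 0 0 0 0 0")

```text
time_s: 11.27
position: [0.3994, 0.2404, 0.0016]
tool_rot: [[-0.976, 0.219, 0.0], [0.219, 0.976, 0.0], [-0.0, 0.0, -1.0]]
ft_force: [-0.2, 0.7, -2.8]
grip_width: 0.0326
gripper_force: 50.3
```

Request:
servo_tool(deltas="0 0 0 2 0 0 0;0 0 0 1 0 0 0;0 0 0 1 0 0 0;0 0 0 1 0 0 0;0 0 0 0 0 0 0")

```text
time_s: 11.68
position: [0.3993, 0.2403, -0.0035]
tool_rot: [[-0.976, 0.219, -0.0], [0.219, 0.976, -0.0], [0.0, -0.0, -1.0]]
ft_force: [-0.8, -0.8, -4.6]
grip_width: 0.0324
gripper_force: 50.3
```

Request:
servo_tool(deltas="0 0 0 1 0 0 0;0 0 0 1 0 0 0;0 0 0 1 0 0 0;0 0 0 0 0 0 0")

```text
time_s: 12.02
position: [0.3995, 0.2404, -0.004]
tool_rot: [[-0.976, 0.219, 0.002], [0.219, 0.976, 0.0], [-0.002, 0.001, -1.0]]
ft_force: [-8.5, -4.5, 31.6]
grip_width: 0.0324
gripper_force: 53.8
```

Request:
servo_tool(deltas="0 0 0 -1 0 0 0;0 0 0 -1 0 0 0;0 0 0 0 0 0 0")

```text
time_s: 12.27
position: [0.3995, 0.2404, -0.0039]
tool_rot: [[-0.976, 0.219, 0.001], [0.219, 0.976, 0.0], [-0.001, 0.0, -1.0]]
ft_force: [-2.2, -1.4, 8.2]
grip_width: 0.0322
gripper_force: 51.3
```

Request:
servo_tool(deltas="1 0 0 0 0 0 0;1 0 0 0 0 0 0;1 0 0 0 0 0 0;1 0 0 0 0 0 0;1 0 0 -20 0 0 0;1 0 0 -30 0 0 0;1 0 0 -40 0 0 0;1 0 0 -40 0 0 0")

```text
time_s: 12.93
position: [0.3987, 0.2401, 0.1268]
tool_rot: [[-0.976, 0.219, -0.002], [0.219, 0.976, -0.001], [0.002, -0.001, -1.0]]
ft_force: [0.3, -0.1, -0.4]
grip_width: 0.0853
gripper_force: 0.0
```

Run:
```python
from h import *
np.set_printoptions(precision=4,suppress=True)
A=env.get_image("scene");B=env.get_image("top")
cv2.imwrite("pics/c4.png",np.hstack([cv2.resize(A["img"][145:240,185:295],(400,345)),cv2.resize(B["img"][125:240,215:345],(390,345))])[:,:,::-1])
for n in "lid lid_knob bar_peg bar_hinge bar_tip case catch spanner jar_small".split():
    o=look(n,[A,B]);
    print(n,[(np.round(x["uv"],1),round(x["conf"],2)) if x else None for x in o], tri([A,B],[x["uv"] for x in o]) if all(o) else "", [pix2w(P,x["uv"],d=dep(P,x["uv"])) for P,x in zip((A,B),o) if x])
s=env.observe();print(s["position"],s["time_s"])
```

```text
lid [(array([339.7, 233.4]), 0.68), (array([149.5, 237.7]), 0.59)] [ 0.3965  0.2404 -0.0123] [array([0.4134, 0.2459, 0.0181]), array([0.3794, 0.1748, 0.255 ])]
lid_knob [(array([343.9, 223.9]), 0.67), (array([147.4, 232.8]), 0.69)] [0.4    0.2371 0.0589] [array([0.3902, 0.2402, 0.0498]), array([0.3886, 0.1744, 0.2772])]
bar_peg [(array([254.8, 175.8]), 0.53), (array([269.5, 204.1]), 0.58)] [ 0.481  -0.1071  0.099 ] [array([ 0.4352, -0.152 ,  0.0106]), array([ 0.4829, -0.1083,  0.088 ])]
bar_hinge [(array([219.9, 180.6]), 0.75), (array([302.9, 177.4]), 0.9)] [ 0.5661 -0.2078  0.058 ] [array([ 0.5635, -0.2103,  0.0527]), array([ 0.5683, -0.2099,  0.0503])]
bar_tip [(array([185.2, 150.7]), 0.65), (array([258.7, 210.3]), 0.53)] [ 0.5783 -0.1659  0.2928] [array([ 0.5483, -0.4321,  0.0298]), array([ 0.4766, -0.0824,  0.0078])]
case [(array([239.9, 200.5]), 0.8), (array([271.3, 191. ]), 0.57)] [ 0.5426 -0.1257 -0.02  ] [array([ 0.5568, -0.1128,  0.0111]), array([ 0.535 , -0.1205,  0.01  ])]
catch [None, None]  []
spanner [(array([252.7, 194.4]), 0.67), (array([258.7, 201.9]), 0.56)] [ 0.5046 -0.0883  0.0187] [array([ 0.5034, -0.0975,  0.01  ]), array([ 0.5005, -0.082 ,  0.0168])]
jar_small [(array([218.9, 170.4]), 0.61), (array([322.9, 197.6]), 0.7)] [ 0.5147 -0.2743  0.011 ] [array([ 0.5481, -0.2283,  0.0851]), array([ 0.5095, -0.2677,  0.0458])]
[0.3993 0.2404 0.1256] 13.9333
```

View pics/c4.png

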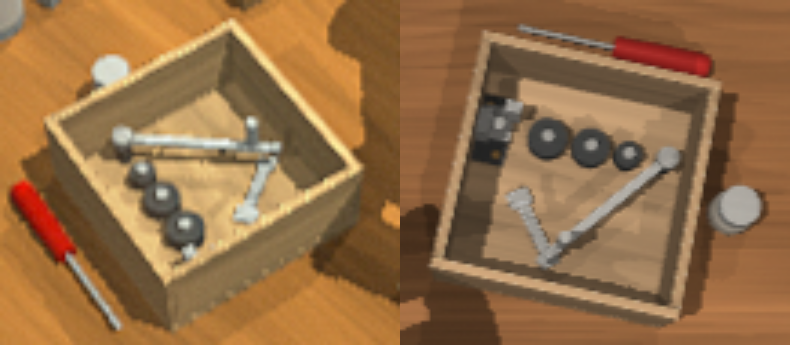

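The lid lies on the bench. In the right-hand (top) crop the hinge hub is at (667,158), the bar runs down-left to the peg at (563,240), and the catch is at the left wall (495,130). Peg to hinge comes out at about 0.133 m against the given 0.135, at an opening of about 0.91 rad. I'll move over the peg, then turn so that the fingers close along the peg's arc.

Request:
servo_tool(deltas="0.5 -6 -12 0 0 0 0;0.5 -12 -24 0 0 0 0;0.5 -13 -27 0 0 0 0;0.5 -13 -27 0 0 0 0;0.5 -13 -27 0 0 0 0;0.5 -13 -27 0 0 0 0;0.5 -13 -27 0 0 0 0;0.5 -13 -27 0 0 0 0")

```text
time_s: 14.6
position: [0.4498, 0.0247, 0.1258]
tool_rot: [[-0.976, 0.219, 0.0], [0.219, 0.976, -0.0], [-0.0, 0.0, -1.0]]
ft_force: [0.8, 0.9, 0.0]
grip_width: 0.0426
gripper_force: 0.0
```

Request:
servo_tool(deltas="0.5 -13 -27 0 0 0 0;0.5 -13 -27 0 0 0 0;0.5 -13 -27 0 0 0 0;0.5 -13 -25 0 0 0 0;0.5 -8 -17 0 0 0 0;0.5 0 0 0 0 0 0.1;0.5 0 0 0 0 0 0.12;0.5 0 0 0 0 0 0.12")

```text
time_s: 15.27
position: [0.4812, -0.1075, 0.1255]
tool_rot: [[-0.843, 0.538, -0.0], [0.538, 0.843, 0.0], [0.0, -0.0, -1.0]]
ft_force: [0.0, 0.4, -0.1]
grip_width: 0.0428
gripper_force: 0.0
```

Request:
servo_tool(deltas="0.5 0 0 0 0 0 0.12;0.5 0 0 0 0 0 0.12;0.5 0 0 0 0 0 0.073;0.5 0 0 0 0 0 0")

```text
time_s: 15.6
position: [0.4812, -0.107, 0.1256]
tool_rot: [[-0.64, 0.768, -0.0], [0.768, 0.64, 0.0], [0.0, 0.0, -1.0]]
ft_force: [0.1, 0.0, 0.2]
grip_width: 0.0427
gripper_force: 0.0
```

Run:
```python
from h import *
np.set_printoptions(precision=4,suppress=True)
A=env.get_image("scene");B=env.get_image("top")
cv2.imwrite("pics/c5.png",cv2.resize(A["img"][135:240,185:295],None,fx=5.5,fy=5.5)[:,:,::-1])
for n in "lid lid_knob bar_peg bar_hinge".split():
    o=look(n,[A,B]);
    print(n,[(np.round(x["uv"],1),round(x["conf"],2)) if x else None for x in o])
s=env.observe();print(s["position"],s["tool_rot"],s["time_s"],s["grip_width"])
M=A["camera_matrix"]@A["world_to_cam"][:3]
for p in ([.4815,-.107,.088],[*s["position"]],[*s["position"][:2],s["position"][2]+.028]):
    q=M@[*p,1];print(p,q[:2]/q[2])
```

```text
lid [(array([341.6, 231.7]), 0.97), (array([151.7, 236.6]), 0.75)]
lid_knob [(array([345.3, 223.6]), 0.94), (array([148.9, 234.8]), 0.94)]
bar_peg [(array([255.5, 179.6]), 0.63), None]
bar_hinge [(array([221. , 180.7]), 0.68), (array([303.6, 174.4]), 0.91)]
[ 0.4812 -0.107   0.1256] [[-0.6423  0.7665 -0.    ]
 [ 0.7665  0.6423  0.    ]
 [ 0.     -0.     -1.    ]] 16.1 0.04270689380800081
[0.4815, -0.107, 0.088] [254.7117 177.6454]
[np.float64(0.48124491302589134), np.float64(-0.10699768914626018), np.float64(0.1256250639671056)] [254.6685 171.5026]
[np.float64(0.48124491302589134), np.float64(-0.10699768914626018), np.float64(0.1536250639671056)] [254.5977 166.792 ]
```

View pics/c5.png

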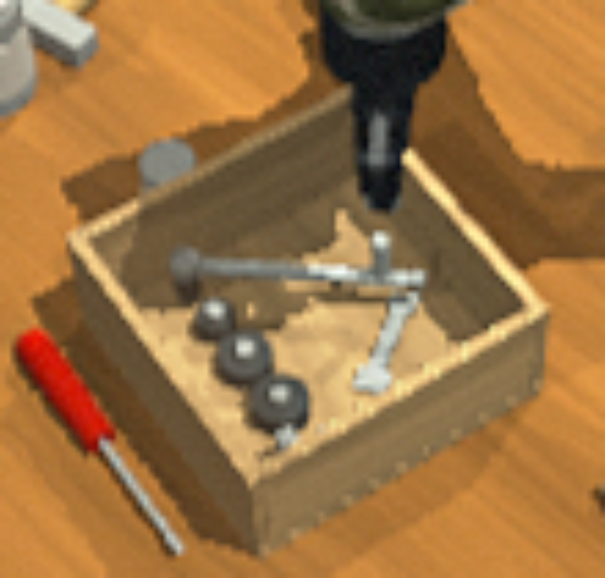

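The fingers straddle the peg line: the fingertips at (380,205) sit directly above the peg top at (381,240) in the crop. The 28 mm height offset is confirmed again. I'll go down and pinch lightly.

Request:
servo_tool(deltas="0.5 0 0 12 0 0 0;0.5 0 0 18 0 0 0;0.5 0 0 18 0 0 0;0.5 0 0 16 0 0 0;0.5 0 0 12 0 0 0;0.5 0 0 9 0 0 0;0.5 0 0 7 0 0 0;0.5 0 0 0 0 0 0", newtons=20)

```text
time_s: 16.77
position: [0.4808, -0.1068, 0.0327]
tool_rot: [[-0.642, 0.767, -0.002], [0.767, 0.642, 0.001], [0.002, -0.001, -1.0]]
ft_force: [-1.0, 0.1, -0.7]
grip_width: 0.0429
gripper_force: 0.0
```

Request:
servo_tool(deltas="0 0 0 0 0 0 0;0 0 0 0 0 0 0;0 0 0 0 0 0 0;0 0 0 0 0 0 0;0 0 0 0 0 0 0;0 0 0 0 0 0 0", newtons=20)

```text
time_s: 17.27
position: [0.4816, -0.1072, 0.0342]
tool_rot: [[-0.642, 0.767, 0.001], [0.767, 0.642, -0.001], [-0.001, 0.001, -1.0]]
ft_force: [0.7, -0.1, 5.1]
grip_width: 0.0109
gripper_force: 21.6
```

Request:
servo_tool(deltas="0 -0.06 4 0 0 0 0.03;0 -0.17 6.75 0 0 0 0.05;0 -0.17 6.75 0 0 0 0.05;0 -0.17 6.75 0 0 0 0.05;0 -0.17 6.75 0 0 0 0.05;0 -0.17 6.75 0 0 0 0.05;0 -0.06 4 0 0 0 0.03;0 0 0 0 0 0 0")

```text
time_s: 17.93
position: [0.5176, -0.0851, 0.0342]
tool_rot: [[-0.376, 0.926, 0.001], [0.926, 0.376, -0.0], [-0.0, 0.001, -1.0]]
ft_force: [-0.8, 2.7, 6.9]
grip_width: 0.0114
gripper_force: 21.9
```

Request:
servo_tool(deltas="0 -0.06 4 0 0 0 0.03;0 -0.17 6.75 0 0 0 0.05;0 -0.17 6.75 0 0 0 0.05;0 -0.17 6.75 0 0 0 0.05;0 -0.17 6.75 0 0 0 0.05;0 -0.17 6.75 0 0 0 0.05;0 -0.06 4 0 0 0 0.03;0 0 0 0 0 0 0")

```text
time_s: 18.6
position: [0.558, -0.075, 0.0342]
tool_rot: [[-0.076, 0.997, 0.001], [0.997, 0.076, 0.001], [0.001, 0.001, -1.0]]
ft_force: [-0.1, 5.6, 7.4]
grip_width: 0.0111
gripper_force: 21.9
```

Request:
servo_tool(deltas="0 0.3 2 0 0 0 0.015;0 0 2 0 0 0 0.015;0 0 2 0 0 0 0.015;0 0 2 0 0 0 0.015;0 0 2 0 0 0 0.015;0 0 0 0 0 0 0")

```text
time_s: 19.1
position: [0.5677, -0.0744, 0.0342]
tool_rot: [[-0.002, 1.0, 0.001], [1.0, 0.002, 0.001], [0.001, 0.001, -1.0]]
ft_force: [-0.6, 5.4, 6.5]
grip_width: 0.0113
gripper_force: 21.9
```

Request:
servo_tool(deltas="0 0 1.5 0 0 0 0.011;0 0 1.5 0 0 0 0.011;0 0 0 0 0 0 0")

```text
time_s: 19.35
position: [0.5706, -0.0744, 0.0342]
tool_rot: [[0.02, 1.0, 0.001], [1.0, -0.02, 0.001], [0.001, 0.001, -1.0]]
ft_force: [0.4, 4.1, 7.1]
grip_width: 0.011
gripper_force: 21.9
```

Request:
servo_tool(deltas="0 0 1.5 0 0 0 0.011;0 0 1.5 0 0 0 0.011;0 0 0 0 0 0 0")

```text
time_s: 19.6
position: [0.5736, -0.0744, 0.0342]
tool_rot: [[0.042, 0.999, 0.001], [0.999, -0.042, 0.001], [0.001, 0.001, -1.0]]
ft_force: [0.8, 5.6, 6.6]
grip_width: 0.0112
gripper_force: 21.9
```

Request:
servo_tool(deltas="0 0 1.5 0 0 0 0.011;0 0 1.5 0 0 0 0.011;0 0 0 0 0 0 0")

```text
time_s: 19.85
position: [0.5766, -0.0745, 0.0342]
tool_rot: [[0.064, 0.998, 0.001], [0.998, -0.064, 0.001], [0.001, 0.001, -1.0]]
ft_force: [0.9, 4.6, 7.2]
grip_width: 0.0107
gripper_force: 21.9
```

Request:
servo_tool(deltas="0 0 1.5 0 0 0 0.011;0 0 0 0 0 0 0")

```text
time_s: 20.02
position: [0.5781, -0.0746, 0.0342]
tool_rot: [[0.075, 0.997, 0.001], [0.997, -0.075, 0.001], [0.001, 0.001, -1.0]]
ft_force: [-0.2, 5.8, 6.8]
grip_width: 0.011
gripper_force: 21.9
```

Request:
servo_tool(deltas="0 0 1.5 0 0 0 0.011;0 0 0 0 0 0 0")

```text
time_s: 20.18
position: [0.5796, -0.0746, 0.0342]
tool_rot: [[0.086, 0.996, 0.001], [0.996, -0.086, 0.001], [0.001, 0.001, -1.0]]
ft_force: [-0.4, 6.3, 5.9]
grip_width: 0.0113
gripper_force: 21.9
```

Request:
servo_tool(deltas="0 0 1.5 0 0 0 0.011;0 0 0 0 0 0 0")

```text
time_s: 20.35
position: [0.5811, -0.0747, 0.0342]
tool_rot: [[0.097, 0.995, 0.001], [0.995, -0.097, 0.001], [0.001, 0.001, -1.0]]
ft_force: [0.4, 6.4, 7.5]
grip_width: 0.0113
gripper_force: 21.9
```

Request:
servo_tool(deltas="0 0 1.5 0 0 0 0.011;0 0 0 0 0 0 0")

```text
time_s: 20.52
position: [0.5826, -0.0749, 0.0342]
tool_rot: [[0.108, 0.994, 0.001], [0.994, -0.108, 0.001], [0.001, 0.001, -1.0]]
ft_force: [-0.1, 6.5, 7.1]
grip_width: 0.0113
gripper_force: 21.9
```

Request:
servo_tool(deltas="0 0 1.5 0 0 0 0.011;0 0 0 0 0 0 0")

```text
time_s: 20.68
position: [0.5841, -0.075, 0.0342]
tool_rot: [[0.119, 0.993, 0.001], [0.993, -0.119, 0.002], [0.002, 0.001, -1.0]]
ft_force: [0.5, 6.5, 6.5]
grip_width: 0.0111
gripper_force: 21.9
```

Request:
servo_tool(deltas="0 0 1.5 0 0 0 0.011;0 0 0 0 0 0 0")

```text
time_s: 20.85
position: [0.5856, -0.0752, 0.0342]
tool_rot: [[0.13, 0.992, 0.001], [0.992, -0.13, 0.001], [0.002, 0.001, -1.0]]
ft_force: [0.3, 6.0, 6.3]
grip_width: 0.0109
gripper_force: 21.9
```

Request:
servo_tool(deltas="0 0 1.5 0 0 0 0.011;0 0 0 0 0 0 0")

```text
time_s: 21.02
position: [0.5871, -0.0753, 0.0342]
tool_rot: [[0.14, 0.99, 0.001], [0.99, -0.14, 0.002], [0.002, 0.001, -1.0]]
ft_force: [0.9, 6.6, 6.6]
grip_width: 0.0109
gripper_force: 21.9
```

Request:
servo_tool(deltas="0 0 1.5 0 0 0 0.011;0 0 0 0 0 0 0")

```text
time_s: 21.18
position: [0.5886, -0.0755, 0.0342]
tool_rot: [[0.151, 0.988, 0.001], [0.988, -0.151, 0.002], [0.002, 0.001, -1.0]]
ft_force: [1.1, 6.3, 5.5]
grip_width: 0.0113
gripper_force: 21.9
```

Request:
servo_tool(deltas="0 0 1 0 0 0 0.008;0 0 0 0 0 0 0")

```text
time_s: 21.35
position: [0.5895, -0.0756, 0.0342]
tool_rot: [[0.159, 0.987, 0.001], [0.987, -0.159, 0.002], [0.002, 0.0, -1.0]]
ft_force: [0.3, 6.5, 6.6]
grip_width: 0.011
gripper_force: 21.9
```

Request:
servo_tool(deltas="0 0 1 0 0 0 0.008;0 0 0 0 0 0 0")

```text
time_s: 21.52
position: [0.5905, -0.0757, 0.0342]
tool_rot: [[0.167, 0.986, 0.001], [0.986, -0.167, 0.002], [0.002, 0.0, -1.0]]
ft_force: [-0.4, 6.7, 6.6]
grip_width: 0.0111
gripper_force: 21.9
```

Request:
servo_tool(deltas="0 0 1 0 0 0 0.008;0 0 0 0 0 0 0")

```text
time_s: 21.68
position: [0.5915, -0.0759, 0.0342]
tool_rot: [[0.175, 0.985, 0.001], [0.985, -0.175, 0.002], [0.002, 0.0, -1.0]]
ft_force: [-0.6, 7.7, 6.0]
grip_width: 0.0112
gripper_force: 21.9
```

Request:
servo_tool(deltas="0 0 1 0 0 0 0.008;0 0 0 0 0 0 0")

```text
time_s: 21.85
position: [0.5924, -0.076, 0.0342]
tool_rot: [[0.183, 0.983, 0.001], [0.983, -0.183, 0.002], [0.002, 0.0, -1.0]]
ft_force: [-1.0, 5.9, 5.9]
grip_width: 0.0111
gripper_force: 21.9
```

Request:
servo_tool(deltas="0 0 1 0 0 0 0.008;0 0 0 0 0 0 0")

```text
time_s: 22.02
position: [0.5925, -0.0762, 0.0342]
tool_rot: [[0.191, 0.982, -0.001], [0.982, -0.191, 0.002], [0.002, -0.002, -1.0]]
ft_force: [-4.6, 7.2, 8.7]
grip_width: 0.0107
gripper_force: 22.1
```

Bolt contact at x≈0.5925: the force is starting to rise. I'll continue in 1 mm steps.

Request:
servo_tool(deltas="0 0 1 0 0 0 0.007;0 0 0 0 0 0 0")

```text
time_s: 22.18
position: [0.5927, -0.0762, 0.0341]
tool_rot: [[0.197, 0.98, -0.003], [0.98, -0.197, 0.002], [0.002, -0.004, -1.0]]
ft_force: [-7.7, 7.3, 9.7]
grip_width: 0.0112
gripper_force: 22.3
```

Request:
servo_tool(deltas="0 0 1 0 0 0 0.007;0 0 0 0 0 0 0")

```text
time_s: 22.35
position: [0.5932, -0.0763, 0.034]
tool_rot: [[0.204, 0.979, -0.005], [0.979, -0.204, 0.002], [0.001, -0.005, -1.0]]
ft_force: [-8.2, 7.0, 11.1]
grip_width: 0.0114
gripper_force: 22.5
```

Request:
servo_tool(deltas="0 0 1 0 0 0 0.007;0 0 0 0 0 0 0")

```text
time_s: 22.52
position: [0.5941, -0.0765, 0.034]
tool_rot: [[0.211, 0.977, -0.005], [0.977, -0.211, 0.003], [0.002, -0.005, -1.0]]
ft_force: [-9.3, 7.2, 11.3]
grip_width: 0.0111
gripper_force: 22.5
```

Request:
servo_tool(deltas="0 0 1 0 0 0 0.007;0 0 0 0 0 0 0")

```text
time_s: 22.68
position: [0.5951, -0.0767, 0.034]
tool_rot: [[0.218, 0.976, -0.005], [0.976, -0.218, 0.003], [0.002, -0.005, -1.0]]
ft_force: [-8.1, 6.5, 10.9]
grip_width: 0.011
gripper_force: 22.5
```

Request:
servo_tool(deltas="0 0 1 0 0 0 0.007;0 0 0 0 0 0 0")

```text
time_s: 22.85
position: [0.5963, -0.0769, 0.034]
tool_rot: [[0.225, 0.974, -0.004], [0.974, -0.225, 0.003], [0.002, -0.005, -1.0]]
ft_force: [-8.8, 7.4, 10.2]
grip_width: 0.0117
gripper_force: 22.4
```

Request:
servo_tool(deltas="0 0 1 0 0 0 0.007;0 0 0 0 0 0 0")

```text
time_s: 23.02
position: [0.5977, -0.0772, 0.0341]
tool_rot: [[0.232, 0.973, -0.003], [0.973, -0.232, 0.002], [0.002, -0.003, -1.0]]
ft_force: [-6.0, 7.5, 9.6]
grip_width: 0.0108
gripper_force: 22.2
```

Request:
servo_tool(deltas="0 0 1 0 0 0 0.007;0 0 0 0 0 0 0")

```text
time_s: 23.18
position: [0.5991, -0.0775, 0.0341]
tool_rot: [[0.239, 0.971, -0.002], [0.971, -0.239, 0.002], [0.002, -0.002, -1.0]]
ft_force: [-4.1, 7.4, 8.5]
grip_width: 0.0111
gripper_force: 22.1
```

Request:
servo_tool(deltas="0 0 1 0 0 0 0.007;0 0 0 0 0 0 0")

```text
time_s: 23.35
position: [0.6005, -0.0778, 0.0342]
tool_rot: [[0.245, 0.969, -0.001], [0.969, -0.245, 0.002], [0.002, -0.001, -1.0]]
ft_force: [-3.3, 7.7, 7.9]
grip_width: 0.0115
gripper_force: 22.0
```

Force is falling as the bar passes over the bolt nose. I'll carry on toward the stop and halt when the force rises.

Request:
servo_tool(deltas="0 0 1 0 0 0 0.007;0 0 0 0 0 0 0")

```text
time_s: 23.52
position: [0.602, -0.0781, 0.0342]
tool_rot: [[0.252, 0.968, 0.0], [0.968, -0.252, 0.002], [0.002, -0.0, -1.0]]
ft_force: [-0.4, 7.2, 6.1]
grip_width: 0.0112
gripper_force: 21.9
```

Request:
servo_tool(deltas="0 0 1 0 0 0 0.007;0 0 0 0 0 0 0")

```text
time_s: 23.68
position: [0.6033, -0.0784, 0.0342]
tool_rot: [[0.259, 0.966, 0.001], [0.966, -0.259, 0.002], [0.002, 0.0, -1.0]]
ft_force: [0.3, 7.6, 5.0]
grip_width: 0.0113
gripper_force: 21.8
```

Request:
servo_tool(deltas="0 0 1 0 0 0 0.007;0 0 0 0 0 0 0")

```text
time_s: 23.85
position: [0.6043, -0.0786, 0.0342]
tool_rot: [[0.266, 0.964, 0.001], [0.964, -0.266, 0.002], [0.002, 0.001, -1.0]]
ft_force: [0.7, 7.2, 5.7]
grip_width: 0.0109
gripper_force: 21.8
```

Request:
servo_tool(deltas="0 0 1 0 0 0 0.007;0 0 0 0 0 0 0;0 0 0 0 0 0 0")

```text
time_s: 24.1
position: [0.605, -0.0788, 0.0342]
tool_rot: [[0.272, 0.962, 0.001], [0.962, -0.272, 0.002], [0.002, -0.0, -1.0]]
ft_force: [0.3, 7.8, 6.9]
grip_width: 0.0111
gripper_force: 21.9
```

Request:
servo_tool(deltas="0.3 0 0 0 0 0 0;0.3 0 0 0 0 0 0;0.3 0 0 0 0 0 0;0.3 0 0 0 0 0 0")

```text
time_s: 24.43
position: [0.6047, -0.0804, 0.0334]
tool_rot: [[0.273, 0.962, -0.0], [0.962, -0.273, -0.0], [-0.0, -0.0, -1.0]]
ft_force: [-0.1, 0.1, 0.1]
grip_width: 0.0253
gripper_force: 0.0
```

Request:
servo_tool(deltas="0.4 0 0 -10 0 0 0;0.4 0 0 -20 0 0 0;0.4 0 0 -30 0 0 0;0.4 0 0 -30 0 0 0;0.4 0 0 -30 0 0 0")

```text
time_s: 24.85
position: [0.6046, -0.0803, 0.1557]
tool_rot: [[0.273, 0.962, 0.0], [0.962, -0.273, -0.0], [-0.0, 0.0, -1.0]]
ft_force: [1.1, -0.2, 0.2]
grip_width: 0.0339
gripper_force: 0.0
```

Request:
servo_tool(deltas="0.5 -20 -10 -10 0 0 0;0.5 -30 -25 -10 0 0 0;0.5 -30 -25 -10 0 0 0;0.5 -30 -25 0 0 0 0;0.5 -30 -25 0 0 0 0;0.5 -30 -25 0 0 0 0;0.5 -20 -15 0 0 0 0;0.5 0 0 0 0 0 0")

```text
time_s: 25.52
position: [0.4059, -0.2243, 0.1846]
tool_rot: [[0.276, 0.961, -0.0], [0.961, -0.276, -0.001], [-0.001, 0.0, -1.0]]
ft_force: [1.0, -1.5, -0.5]
grip_width: 0.0424
gripper_force: 0.0
```

Run:
```python
from h import *
np.set_printoptions(precision=4,suppress=True)
A=env.get_image("scene");B=env.get_image("top")
cv2.imwrite("pics/c6.png",np.hstack([cv2.resize(A["img"][145:240,185:295],(400,345)),cv2.resize(B["img"][125:240,215:345],(390,345))])[:,:,::-1])
for n in "lid lid_knob bar_peg bar_hinge".split():
    o=look(n,[A,B]);
    print(n,[(np.round(x["uv"],1),round(x["conf"],2)) if x else None for x in o], tri([A,B],[x["uv"] for x in o]) if all(o) else "")
s=env.observe();print(s["position"],s["time_s"])
```

```text
lid [(array([339.4, 232.8]), 0.86), (array([149.8, 237.8]), 0.69)] [ 0.3963  0.2387 -0.0101]
lid_knob [(array([344.7, 224.4]), 0.66), (array([148.8, 233.6]), 0.85)] [0.3968 0.2372 0.0515]
bar_peg [(array([236., 203.]), 0.66), (array([258.6, 163.9]), 0.53)] [ 0.6016 -0.0812  0.0787]
bar_hinge [(array([217.6, 182.5]), 0.97), (array([304.8, 178.6]), 0.93)] [ 0.5684 -0.2187  0.0367]
[ 0.4091 -0.2218  0.1835] 26.0167
```

View pics/c6.png

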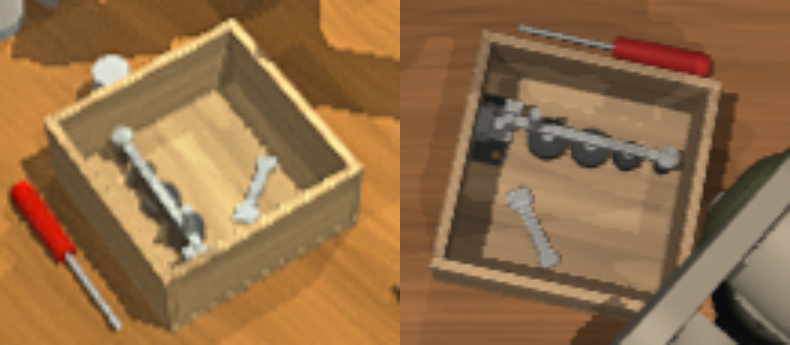

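The bar lies along the row of cutters with its tip at the catch (top crop (515,115)), and it stayed there after release. The lid rests on the bench and the arm is clear, so I'm handing in.

```bash
python3 -c "
from rig import env
print(env.close_job())"
```

```text
the job is handed in; nothing more can be done
None
```

The lid lies flat on the bench, knob up, and the hold-down bar has snapped in behind its bolt and stays there by itself; I handed the job in at about 26 s and got no verdict back.

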